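# Press a moisture-dish lid home with the hand press

### The job

Two hand presses stand on the bench; one of them (red grip) holds a moisture dish whose lid still stands proud. Pull that press's lever down to the end of its stroke so that the lid goes fully home, then ease the lever back slowly until it is fully up again, without letting it snap back, and let go. Leave the lever of the empty press alone.

Things in the scene. Friction and masses are not known exactly. Their poses are not given: they have to be found in the camera images.
- press: press to use: blue, fixed, foot 160 x 110 mm, 196 mm high at the ram, round aluminium dish (60 mm) in the nest under the ram. Origin at bench level under the ram; x to its back (column), z up. Steel lever rod 12 mm thick on its -y side. Red grip at the rod's end: cylinder along y, 30 mm diameter, 36 mm long, both flat ends free, can be pinched across them (along y) from above
- press_lever (a joint): its lever, rad: 0 up at the home stop, 0.6 pulled down to the lower stop. Grip centre in the press frame, mm: (30 - 190 cos(0.7 - q), -45, 130 + 190 sin(0.7 - q)), i.e. (-115, -45, 252) up, (-159, -45, 149) down. The ram sinks 30 mm per rad. A spring lifts it with 3 N at the grip at the top, 11 N at the bottom; let go more than 20 mm below home, it snaps back
- dish_lid (a joint): how far the lid of the dish stands above its seat, in m: 0 fully home, about 0.005 at the start; it is a tight fit and stays where the ram has pushed it
- spare_lever (a joint): lever of the other, empty press (alike, but with a black grip), in rad: 0 fully up; to be left alone
Things that resemble listed ones, but are neither listed nor needed, are in the scene too. What is shaped like the part that bears dish_lid but green is not meant.

How it is judged:
On the way:
1. the lever of the loaded press is down (over 0.5 rad) and the lid is home (value of joint press_lever above 0.5 rad and value of joint dish_lid below 0.0025 m), for 0.1 s.
At the end, for the whole second after the job is handed in: The lid of the dish is home (within 2.5 mm of its seat), the lever of its press is back up within 0.06 rad of its home stop and at rest, and the lever of the empty press is up within 0.06 rad (value of joint each of press_lever, spare_lever below 0.06 rad and velocity of joint press_lever between -0.1 and 0.1 rad/s and value of joint dish_lid below 0.0025 m); the robot touches nothing.
It fails at once if the lever snaps back (rises faster than 1.5 rad/s, about 0.28 m/s at the grip) (velocity of joint press_lever below -1.5 rad/s).
It fails at once if the lever of the empty press is pulled (over 0.15 rad) (value of joint spare_lever above 0.15 rad).
It also fails if it takes over 38 s, if anything falls off the work surface, if the arm or the gripper's body presses on something with over 40 N, if the wrist force passes 120 N, or if a joint passes its speed limit or range.

### The arm

A 6-joint arm with a two-finger parallel gripper is mounted at the origin on a cart in front of the work surface, level with it; the furniture and walls round the work are solid. World frame = base frame: x ahead of the robot, y to its left, z up, the work surface at z = 0. Lengths are in m, angles in rad, forces in N, time in s.
With the tool pointing down it reaches from about 0.3 to 0.775 m from the base axis. Payload 14.6 kg.
Tool frame: the origin (TCP) lies between the finger pads; the fingertips stand 14 mm ahead of it and the grasp point (between the pads) lies 5 mm behind it; z points along the fingers, y is the line along which they close (so a half turn about z gives the same grasp; the last joint's range is limited). The gripper opens to 94 mm and grips with 3 to 60 N. Pads are 16 mm wide; open, the fingers measure 119 mm over their backs; the gripper's body (75 mm by 177 mm) begins 78 mm behind the grasp point.
Start: joints at [1.224, 0.3, 1.521, -0, 1.321, -0.067], TCP at [0.152, 0.529, 0.219] pointing down, gripper open.
Joint ranges: [-3.03, 3.03], [-0.79, 2.21], [0.23, 2.52], [-1.04, 4.18], [0, 3.07], [-2.55, 2.55]. Speed limits (rad/s): [2.22, 2.22, 2.57, 3.14, 3.14, 3.14].

### API

Orientations are given as [roll, pitch, yaw] about the fixed x, y, z axes, in that order (R = Rz(yaw) Ry(pitch) Rx(roll)).
In Python, from station import ctrl gives the robot as it stands. The module is installed in compiled form; this text tells all that it offers.
- The arm moves only by the tool move_arm, never from a script. Its argument "targets" is a list of rows, each a list of 7 numbers: the opening, from -1 (shut) to 1 (fully open), then the shift along the tool's x, y, z in units of 50 mm (1.0 is 50 mm), then the turn, a rotation vector about the tool's x, y, z in rad. A call has 1 to 12 rows; each row is the pose to reach, as a shift and turn from the pose commanded when the call began, along the tool's axes at that moment; what a row does not reach only later rows make up. A row lasts 1/10 s, in which the tool goes at most 50 mm and 8.59 degrees, less where a joint would pass 70% of its speed; a pose out of reach is approached as far as the arm can. A call with a gripper value outside its range is refused whole. The fingers move at their own pace and stop on an object; "grip_force" is the grip in N (left out, the last holds). Time passes only in rows, so rows that repeat a pose let the fingers close. It gives the time, the measured TCP pose, the force, the opening and the grip force at its end, in the units of the state.
- ctrl.get_obs(): the state, without advancing time (a new reading comes with each control period).
- ctrl.camera(name): name is "scene" or "top" or "wrist"; returns (picture, depth): 420x560x3 uint8, red, green, blue; 420x560 float32, m along the optical axis (not along the pixel's ray), 0 where there is no reading.
- ctrl.camera_params(name): a dict with "intrinsics" (3x3 intrinsics, pixels), "rvec" (rotation vector, rad) and "tvec" (3), from world to camera coordinates, as OpenCV has them; the wrist camera has in their place "T_tool_cam" (4x4, takes a point from camera to tool coordinates, whose origin is the TCP and whose axes are the flange's). Camera axes: x right, y down, z forward; pixel columns grow to the right and rows downward; lengths in m; the calibration is good to about 2 mm. A picture is of the moment at which its call begins: read the wrist's pose just before it. camera_params takes no time and is no camera call.
- ctrl.hand_in(): hands the job in; it is judged then, once.
Trained networks look in the newest picture that a camera, given by its name, has taken for a name from the list of things; names that differ only in an ending like _2 or _b are one class to them, and where a whole thing is asked for, a point or a joint stands for the part that bears it (a point fixed in the world has none). Each returns a list of dicts, best first, with "score" (0 to 1); they miss things now and then, are a little off and sometimes report something else, mostly with a low value. They report only what shows in the picture. A call takes as long as a camera call. They do not tell look-alikes from the thing itself.
- ctrl.cut_out(camera, target): "region" (420x560 bool, what is visible of it) and "point" ([column, row] in pixels, amid what is visible of it).
- ctrl.tip_of(camera, target): "point" ([column, row] in pixels: a listed point, or the origin of a listed thing).
The state is a dict: "time_s": time; "qpos": joint angles; "joint_vel": joint speeds; "tau": joint torques, N m; "ee_pos": TCP position; "eef_rot": TCP orientation; "force": force on the tool from outside, world axes, zero at the start; "moment": the same for the moment, N m; "grip_width": finger opening in m; "grip_force": force on a finger pad.
Only numpy, scipy, OpenCV 4.12 (cv2) and the standard library are available. Lean on these libraries where they do the work, as an engineer would, in place of code of your own. Each camera call takes 0.05 s, during which the arm holds its last target. There are 200 camera calls.

## Working session

There is one attempt and no reset: what is moved stays moved. The work goes in short steps, Python scripts to look and compute and a tool call to move; the robot and the scene stay as the last step left them, time stands still between calls to the robot, and variables do not carry over. Pictures are saved under pics/ and viewed, at most 10 in all, crops included, and the job is handed in when it is done.

Besides the shell and the picture viewer there is one more tool, called as name(argument=value, ...) on one line, values as JSON. move_arm: Moves the arm, as the interface text tells. Its arguments: {"type":"object","properties":{"targets":{"type":"array"},"grip_force":{"type":"number"}},"required":["targets"]}

```bash
mkdir -p pics; cat > h.py <<'E'
import numpy as np,cv2
from scipy.spatial.transform import Rotation as R
from station import ctrl
def cam(n):
    o=ctrl.get_obs(); p,d=ctrl.camera(n); c=ctrl.camera_params(n); K=np.array(c["intrinsics"])
    if n=="wrist":
        T=np.eye(4);T[:3,:3]=rot(o);T[:3,3]=o["ee_pos"];T=T@np.array(c["T_tool_cam"])
    else:
        T=np.eye(4);r=R.from_rotvec(np.ravel(c["rvec"])).as_matrix();T[:3,:3]=r.T;T[:3,3]=-r.T@np.ravel(c["tvec"])
    return p,d,K,T
def rot(o): 
    e=np.ravel(o["eef_rot"]); return R.from_euler("xyz",e).as_matrix() if e.size==3 else e.reshape(3,3)
def cloud(d,K,T):
    v,u=np.mgrid[:d.shape[0],:d.shape[1]]
    P=np.stack([(u-K[0,2])/K[0,0]*d,(v-K[1,2])/K[1,1]*d,d],-1)
    return P@T[:3,:3].T+T[:3,3]
E
python3 - <<'E'
from h import *
print(ctrl.get_obs())
ims=[]
for n in ["scene","top"]:
    p,d,K,T=cam(n); np.savez(f"{n}.npz",p=p,d=d,K=K,T=T); ims.append(p)
    X=cloud(d,K,T)
    for t in ["press","press_lever","dish_lid","spare_lever"]:
        for r in ctrl.cut_out(n,t)[:3]:
            m=r["region"]&(d>0)
            print(n,t,round(r["score"],2),r["point"],m.sum(),np.median(X[m],0).round(3) if m.any() else "")
        for r in ctrl.tip_of(n,t)[:3]: print("  tip",t,round(r["score"],2),r["point"])
for n,i in zip(["scene","top"],ims): cv2.imwrite(f"pics/{n}.png",cv2.cvtColor(i,cv2.COLOR_RGB2BGR))
E
```

```text
{'time_s': 0.0, 'qpos': array([ 1.22438201e+00,  3.00475033e-01,  1.52160484e+00,  7.14862828e-06,
        1.32068669e+00, -6.66132045e-02]), 'joint_vel': array([ 0.00155164, -0.00015715, -0.00092716, -0.00026253, -0.0011938 ,
        0.00058044]), 'tau': array([ 1.04233102e-03, -5.31808162e+01, -3.52736378e+01,  7.08569144e-02,
        2.43532076e-02, -1.02322247e-04]), 'ee_pos': array([0.15181243, 0.52836978, 0.21887411]), 'eef_rot': array([-3.14042181e+00, -8.50487940e-05,  2.86178972e+00]), 'force': array([ 0.45490828, -0.64949121, -0.01739415]), 'moment': array([-0.02475538, -0.03521312,  0.03685023]), 'grip_force': 0.0, 'grip_width': 0.09361369902708648}
scene press 0.92 [358.9, 251.5] 6750 [ 0.67  -0.133  0.111]
  tip press 0.95 [345.8, 290.5]
scene press_lever 0.86 [335.8, 232.2] 1242 [ 0.597 -0.169  0.224]Traceback (most recent call last):
  File "<stdin>", line 11, in <module>
ValueError: it knows: press
```

```bash
python3 - <<'E'
from h import *
for n in ["scene","top"]:
    p,d,K,T=cam(n); np.savez(f"{n}.npz",p=p,d=d,K=K,T=T)
    cv2.imwrite(f"pics/{n}.png",cv2.cvtColor(p,cv2.COLOR_RGB2BGR))
    X=cloud(d,K,T)
    for t in ["press","press_lever","dish_lid","spare_lever"]:
        for r in ctrl.cut_out(n,t)[:3]:
            m=r["region"]&(d>0)
            print(n,t,round(r["score"],2),r["point"],m.sum(),np.median(X[m],0).round(3) if m.any() else "")
    for r in ctrl.tip_of(n,"press")[:3]:
        u=np.array([*r["point"],1]); ray=T[:3,:3]@np.linalg.inv(K)@u; print("  tip",round(r["score"],2),r["point"],(T[:3,3]-ray*T[2,3]/ray[2]).round(3))
    # red pixels
    h=cv2.cvtColor(p,cv2.COLOR_RGB2HSV); m=((h[...,0]<8)|(h[...,0]>172))&(h[...,1]>140)&(h[...,2]>60)
    k,l,s,c=cv2.connectedComponentsWithStats(m.astype(np.uint8))
    for i in range(1,k):
        if s[i,4]>25:
            q=X[(l==i)&(d>0)]; print("  red",s[i,4],c[i].round(),np.median(q,0).round(3),np.percentile(q,[3],0).round(3),np.percentile(q,[97],0).round(3))
E
```

```text
scene press 0.63 [360.5, 252.3] 7117 [ 0.671 -0.132  0.105]
scene press 0.55 [344.7, 276.6] 391 [ 0.655 -0.128  0.045]
scene press_lever 0.62 [338.1, 232.4] 1404 [ 0.614 -0.167  0.21 ]
scene dish_lid 0.94 [270.1, 287.2] 716 [ 0.54  -0.072  0.028]
scene dish_lid 0.65 [346.8, 276.2] 388 [ 0.656 -0.127  0.045]
scene spare_lever 0.95 [230.4, 135.8] 906 [0.575 0.197 0.195]
  tip 0.93 [345.0, 289.7] [ 0.668 -0.116  0.   ]
  red 164 [357. 193.] [0.806 0.063 0.07 ] [[0.795 0.055 0.056]] [[0.822 0.081 0.073]]
  red 542 [318. 220.] [ 0.557 -0.184  0.261] [[ 0.547 -0.192  0.245]] [[ 0.573 -0.161  0.267]]
top press 0.91 [345.8, 185.0] 5093 [ 0.669 -0.105  0.152]
top press_lever 0.56 [389.9, 210.8] 946 [ 0.598 -0.163  0.226]
top dish_lid 0.88 [274.9, 197.1] 647 [0.665 0.029 0.029]
top dish_lid 0.63 [332.5, 201.5] 135 [ 0.652 -0.094  0.045]
top dish_lid 0.63 [320.1, 254.0] 659 [ 0.539 -0.068  0.029]
top spare_lever 0.63 [179.1, 248.7] 1035 [0.545 0.2   0.226]
  tip 0.95 [340.3, 197.9] [ 0.666 -0.119  0.   ]
  red 180 [251. 127.] [0.806 0.07  0.071] [[0.794 0.058 0.061]] [[0.82  0.083 0.075]]
  red 360 [400. 232.] [ 0.558 -0.171  0.265] [[ 0.546 -0.188  0.257]] [[ 0.572 -0.155  0.268]]
```

View pics/scene.png

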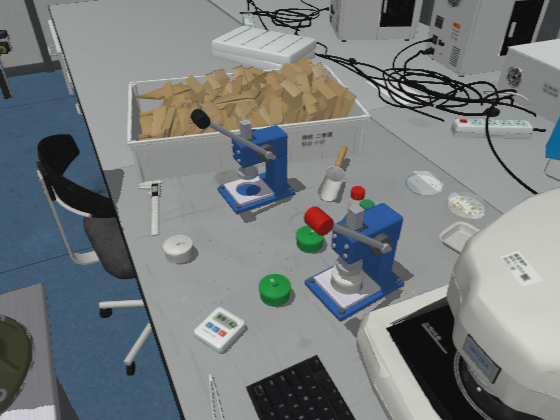

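View pics/top.png

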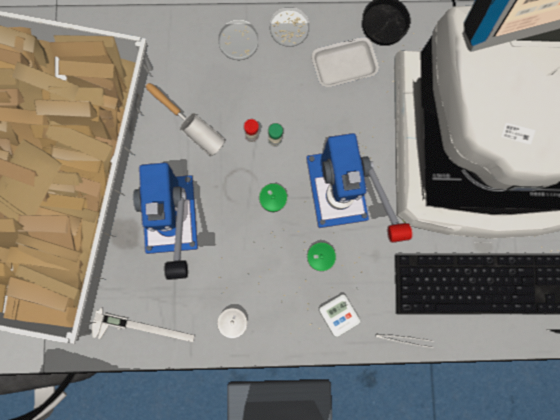

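The red-grip press is at scene (355,255) with its grip at (318,220); in the top view the grip is at (400,232). Things it could be confused with:
- the black-grip press, at (255,165) in scene
- the green dishes, at (275,290) and (310,238)
- the loose white dish, at (179,249)
- the red cap, at (357,193)

I choose the red grip at (318,220). Its top is at z = 0.267, which matches the expected 252 + 15 mm. Next I'll fit the yaw and check how much clearance the white analyser leaves.

```bash
python3 - <<'E'
from h import *
from scipy.optimize import least_squares
red=[];foot=[];allp=[]
for n in ["scene","top"]:
    f=np.load(n+".npz");p,d=f["p"],f["d"];X=cloud(d,f["K"],f["T"]);h=cv2.cvtColor(p,cv2.COLOR_RGB2HSV)
    g=(d>0)&(np.hypot(X[...,0]-.559,X[...,1]+.173)<.04)
    red.append(X[g&((h[...,0]<8)|(h[...,0]>172))&(h[...,1]>140)])
    b=(d>0)&(np.hypot(X[...,0]-.69,X[...,1]+.118)<.15)&(h[...,0]>100)&(h[...,0]<125)&(h[...,1]>130)
    q=X[b&(X[...,2]<.03)&(X[...,2]>.003)]; foot.append(q)
    (c,s,a)=cv2.minAreaRect(q[:,:2].astype(np.float32)); print(n,"foot",np.round(c,3),np.round(s,3),round(a,1),len(q))
    allp.append(X[d>0])
    if n=="scene":
        cv2.imwrite("pics/crop.png",cv2.resize(cv2.cvtColor(p,cv2.COLOR_RGB2BGR)[160:330,270:430],None,fx=3.5,fy=3.5,interpolation=2))
q=np.vstack(foot);(c,s,a)=cv2.minAreaRect(q[:,:2].astype(np.float32)); print("both",np.round(c,3),np.round(s,3),round(a,1))
q=np.vstack(red)
def res(v):
    a=np.array([-np.sin(v[3]),np.cos(v[3]),0]); r=q-v[:3]; t=r@a; rad=np.linalg.norm(r-np.outer(t,a),axis=1)
    dr=rad-.015; dt=np.abs(t)-.018   # signed distance to capped cylinder
    return np.where((dr<0)&(dt<0),np.maximum(dr,dt),np.hypot(np.maximum(dr,0),np.maximum(dt,0)))
s=least_squares(res,[.559,-.173,.252,.1],loss="soft_l1",f_scale=.001);print("grip",s.x.round(4),"yawdeg",np.degrees(s.x[3]).round(1),len(q),np.abs(s.fun).mean())
P=np.vstack(allp)
for x0 in [.45,.5,.55,.6]:
    for y0 in [-.30,-.27,-.24,-.21]:
        m=(abs(P[:,0]-x0)<.03)&(abs(P[:,1]-y0)<.015); print((x0,y0),P[m,2].max().round(3) if m.any() else None,end=" ")
    print()
o=ctrl.get_obs();print(rot(o).round(3),o["time_s"])
E
```

```text
scene foot [ 0.689 -0.114] [0.16  0.108] 7.8 1248
top foot [ 0.687 -0.111] [0.158 0.107] 7.6 722
both [ 0.688 -0.112] [0.16  0.111] 7.8
grip [ 0.5613 -0.1732  0.2517  0.1336] yawdeg 7.7 899 0.0008553935443939152
(0.45, -0.3) 0.025 (0.45, -0.27) 0.026 (0.45, -0.24) 0.025 (0.45, -0.21) 0.018 
(0.5, -0.3) 0.029 (0.5, -0.27) 0.027 (0.5, -0.24) 0.028 (0.5, -0.21) 0.019 
(0.55, -0.3) 0.068 (0.55, -0.27) 0.027 (0.55, -0.24) 0.028 (0.55, -0.21) 0.017 
(0.6, -0.3) 0.096 (0.6, -0.27) 0.094 (0.6, -0.24) 0.092 (0.6, -0.21) 0.066 
[[-0.961  0.276  0.   ]
 [ 0.276  0.961 -0.   ]
 [-0.     0.    -1.   ]] 0.8
```

View pics/crop.png

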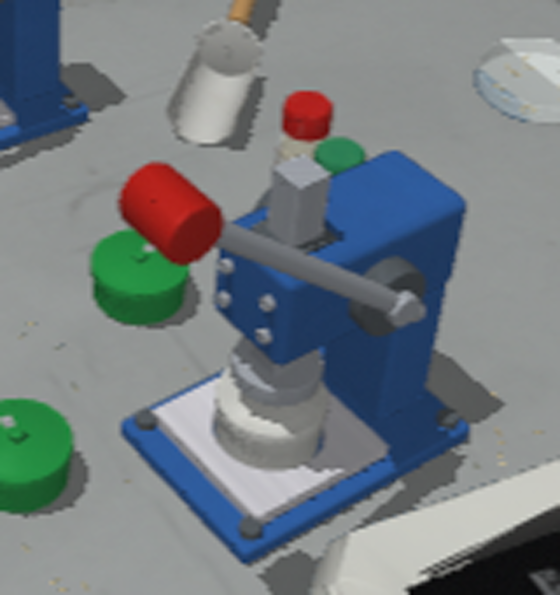

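The choice is confirmed: red grip, with the aluminium dish under its ram. The press yaw is 7.7° and the grip centre is at (0.561, -0.173, 0.252). The analyser is low, so it's clear. Now I'll raise the arm and travel there.

move_arm(targets=[[1,0,0,-0.9,0,0,-0.138],[1,0,0,-1.8,0,0,-0.276],[1,0,0,-2.6,0,0,-0.415],[1,-0.69,-0.66,-2.6,0,0,-0.415],[1,-1.37,-1.31,-2.6,0,0,-0.415],[1,-2.06,-1.97,-2.6,0,0,-0.415],[1,-2.75,-2.62,-2.6,0,0,-0.415],[1,-3.43,-3.28,-2.6,0,0,-0.415],[1,-4.12,-3.94,-2.6,0,0,-0.415],[1,-4.81,-4.6,-2.6,0,0,-0.415],[1,-5.5,-5.25,-2.6,0,0,-0.415],[1,-6.18,-5.91,-2.6,0,0,-0.415]], grip_force=50)

```text
time_s: 2.0
ee_pos: [0.3678, 0.1574, 0.3497]
eef_rot: [3.141, 0.001, -3.006]
force: [0.4, 0.3, -0.3]
grip_width: 0.0943
grip_force: 0.0
```

```bash
cat > rel.py <<'E'
import sys
from h import *
o=ctrl.get_obs();t=np.array(list(map(float,sys.argv[1:4])))
print(o["time_s"],o["ee_pos"].round(4),o["qpos"].round(2),"yaw err",round(.135-np.arctan2(-rot(o)[0,1],rot(o)[1,1]),3),"shift units",(rot(o).T@(t-o["ee_pos"])/.05).round(3),o["force"].round(1),round(o["grip_width"],4))
E
python3 rel.py .561 -.173 .247
```

```text
2.0 [0.3678 0.1574 0.3497] [ 0.31 -0.12  1.68  0.    1.58 -1.39] yaw err -0.0 shift units [-2.936 -7.07   2.056] [ 0.4  0.3 -0.3] 0.0943
```

move_arm(targets=[[1,-0.37,-0.88,0,0,0,0],[1,-0.73,-1.77,0,0,0,0],[1,-1.1,-2.65,0,0,0,0],[1,-1.47,-3.53,0,0,0,0],[1,-1.83,-4.42,0,0,0,0],[1,-2.2,-5.3,0,0,0,0],[1,-2.57,-6.19,0,0,0,0],[1,-2.94,-7.07,0,0,0,0],[1,-2.94,-7.07,0,0,0,0],[1,-2.94,-7.07,0,0,0,0]])

```text
time_s: 3.0
ee_pos: [0.5606, -0.1717, 0.3486]
eef_rot: [3.141, -0.001, -3.008]
force: [-0.3, 0.1, -0.3]
grip_width: 0.0938
grip_force: 0.0
```

```bash
python3 rel.py .561 -.173 .247; python3 - <<'E'
from h import *
p,d,K,T=cam("wrist"); X=cloud(d,K,T);h=cv2.cvtColor(p,cv2.COLOR_RGB2HSV)
m=(d>0)&((h[...,0]<8)|(h[...,0]>172))&(h[...,1]>140)&(X[...,2]>.24)
q=X[m]; print(len(q),np.percentile(q,[2,50,98],axis=0).round(4))
if len(q): print(cv2.minAreaRect(q[:,:2].astype(np.float32)))
cv2.imwrite("pics/w1.png",cv2.cvtColor(p,cv2.COLOR_RGB2BGR))
E
```

```text
3.0 [ 0.5606 -0.1717  0.3486] [-0.36  0.33  1.19  0.    1.62 -2.06] yaw err 0.001 shift units [-0.007 -0.028  2.032] [-0.3  0.1 -0.3] 0.0938
1733 [[ 0.5468 -0.1908  0.2543]
 [ 0.5582 -0.1742  0.2644]
 [ 0.5734 -0.1577  0.2672]]
((0.5605172514915466, -0.17095957696437836), (0.0276411771774292, 0.09545087814331055), 7.304008960723877)
```

View pics/w1.png

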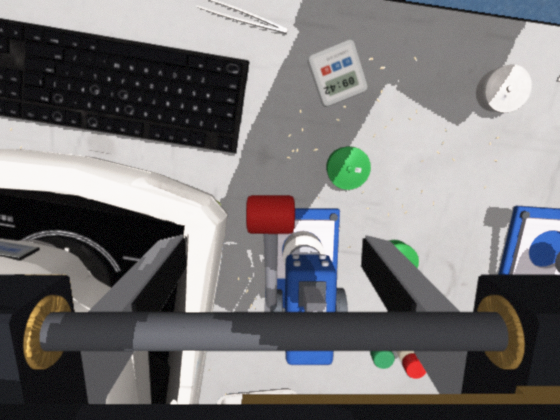

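The wrist view shows the red grip at (270,213), square to the fingers and centred within about 1 mm. The empty press is far off to the right. I'll descend and close on the grip.

move_arm(targets=[[1,0,-0.03,0.5,0,0,0],[1,0,-0.04,1.0,0,0,0],[1,0,-0.04,1.4,0,0,0],[1,0,-0.04,1.8,0,0,0],[1,0,-0.04,2.03,0,0,0],[1,0,-0.04,2.03,0,0,0],[-1,0,-0.04,2.03,0,0,0],[-1,0,-0.04,2.03,0,0,0],[-1,0,-0.04,2.03,0,0,0],[-1,0,-0.04,2.03,0,0,0],[-1,0,-0.04,2.03,0,0,0],[-1,0,-0.04,2.03,0,0,0]], grip_force=50)

```text
time_s: 4.25
ee_pos: [0.5609, -0.1732, 0.248]
eef_rot: [-3.142, 0.0, -3.006]
force: [0.3, 0.0, 0.9]
grip_width: 0.0494
grip_force: 0.0
```

```bash
python3 rel.py .561 -.173 .247; python3 -c "
import numpy as np
for q in [.1,.2,.3,.4,.5,.6,.62]:
  a=.7-q; print(q, ((-np.cos(a)+np.cos(.7))*190/50).round(3), ((np.sin(.7)-np.sin(a))*190/50).round(3))"
```

```text
4.25 [ 0.5609 -0.1732  0.248 ] [-0.36  0.36  1.37  0.    1.41 -2.07] yaw err -0.0 shift units [-0.003  0.004  0.02 ] [0.3 0.  0.9] 0.0494
0.1 -0.23 0.302
0.2 -0.428 0.626
0.3 -0.594 0.968
0.4 -0.724 1.325
0.5 -0.818 1.693
0.6 -0.875 2.069
0.62 -0.881 2.144
```

move_arm(targets=[[-1,0,0,0,0,0,0],[-1,0,0,0,0,0,0],[-1,0,0,0,0,0,0],[-1,0,0,0,0,0,0],[-1,0,0,0,0,0,0]])

```text
time_s: 4.75
ee_pos: [0.5609, -0.174, 0.2479]
eef_rot: [-3.14, 0.0, -3.007]
force: [1.2, -5.5, -0.7]
grip_width: 0.0359
grip_force: 50.0
```

The grip is held: width 35.9 mm at 50 N. I'll pull down along the arc; tool +x is the press's -x.

move_arm(targets=[[-1,0.12,0,0.15,0,0,0],[-1,0.23,0,0.3,0,0,0],[-1,0.33,0,0.46,0,0,0],[-1,0.43,0,0.63,0,0,0],[-1,0.51,0,0.8,0,0,0],[-1,0.59,0,0.97,0,0,0],[-1,0.66,0,1.15,0,0,0],[-1,0.72,0,1.33,0,0,0],[-1,0.77,0,1.51,0,0,0],[-1,0.82,0,1.69,0,0,0]])

```text
time_s: 5.75
ee_pos: [0.5207, -0.1794, 0.1652]
eef_rot: [-3.139, 0.003, -3.007]
force: [-5.6, -1.4, 16.1]
grip_width: 0.0357
grip_force: 50.0
```

move_arm(targets=[[-1,0.03,0,0.18,0,0,0],[-1,0.05,0,0.36,0,0,0],[-1,0.06,0,0.45,0,0,0],[-1,0.06,0,0.48,0,0,0],[-1,0.06,0,0.48,0,0,0],[-1,0.06,0,0.48,0,0,0]])

```text
time_s: 6.35
ee_pos: [0.5173, -0.1799, 0.141]
eef_rot: [-3.14, 0.001, -3.007]
force: [-9.4, -2.2, 14.7]
grip_width: 0.0355
grip_force: 50.0
```

```bash
python3 - <<'E'
from h import *
o=ctrl.get_obs();print(o["ee_pos"],o["force"])
p,d,K,T=cam("scene"); X=cloud(d,K,T);h=cv2.cvtColor(p,cv2.COLOR_RGB2HSV)
m=(d>0)&((h[...,0]<8)|(h[...,0]>172))&(h[...,1]>140)&(X[...,1]<-.1)
if m.any(): print(m.sum(),np.percentile(X[m],[2,50,98],axis=0).round(4))
cv2.imwrite("pics/s2.png",cv2.resize(cv2.cvtColor(p,cv2.COLOR_RGB2BGR)[140:340,250:450],None,fx=3,fy=3,interpolation=2))
E
```

```text
[ 0.51728428 -0.1798672   0.1409666 ] [-9.39569434 -2.1912638  14.68760144]
268 [[ 0.4221 -0.1984  0.0178]
 [ 0.509  -0.1799  0.163 ]
 [ 0.5218 -0.1229  0.1689]]
```

View pics/s2.png

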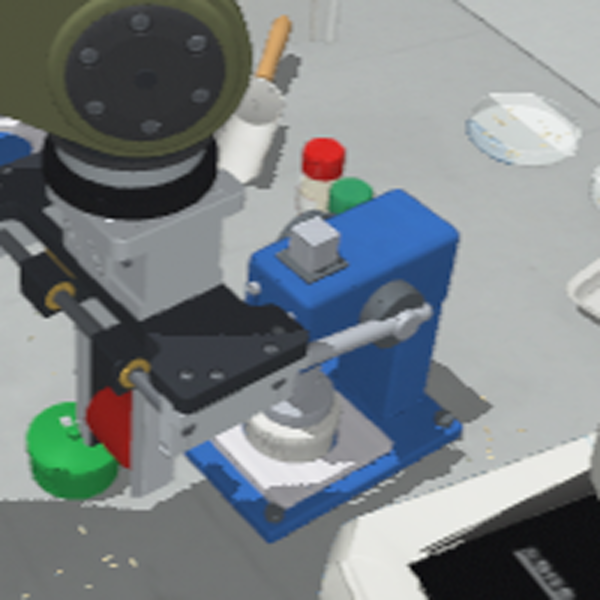

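The lever is nearly down: the grip top is at z ≈ 0.168, so q ≈ 0.58. The ram sits on the lid. I'll push a little further to reach the stop.

move_arm(targets=[[-1,0,0,0.06,0,0,0],[-1,0,0,0.12,0,0,0],[-1,0,0,0.16,0,0,0],[-1,0,0,0.16,0,0,0],[-1,0,0,0.16,0,0,0]], grip_force=58)

```text
time_s: 6.9
ee_pos: [0.5173, -0.1799, 0.135]
eef_rot: [-3.139, 0.002, -3.007]
force: [-20.5, 1.5, 36.1]
grip_width: 0.0358
grip_force: 58.0
```

```bash
python3 - <<'E'
from h import *
o=ctrl.get_obs();print(o["ee_pos"],o["force"])
p,d,K,T=cam("scene"); X=cloud(d,K,T);h=cv2.cvtColor(p,cv2.COLOR_RGB2HSV)
m=(d>0)&((h[...,0]<8)|(h[...,0]>172))&(h[...,1]>140)&(X[...,1]<-.1)&(X[...,2]>.1)
print(m.sum(),np.percentile(X[m],[2,50,98],axis=0).round(4))
E
```

```text
[ 0.51729737 -0.17993862  0.13496937] [-20.48307154   1.54294727  36.10705531]
261 [[ 0.5028 -0.1981  0.145 ]
 [ 0.5089 -0.1808  0.158 ]
 [ 0.5218 -0.1657  0.1629]]
```

The lever is at the lower stop: the grip centre is at z = 0.148, and the force rose to 36 N. Now I'll ease it back at about 0.25 rad/s.

move_arm(targets=[[-1,0,0,-0.06,0,0,0],[-1,-0.02,0,-0.15,0,0,0],[-1,-0.03,0,-0.25,0,0,0],[-1,-0.05,0,-0.35,0,0,0],[-1,-0.08,0,-0.46,0,0,0],[-1,-0.1,0,-0.56,0,0,0],[-1,-0.13,0,-0.65,0,0,0],[-1,-0.15,0,-0.74,0,0,0],[-1,-0.18,0,-0.83,0,0,0],[-1,-0.21,0,-0.92,0,0,0],[-1,-0.245,0,-1.01,0,0,0],[-1,-0.28,0,-1.1,0,0,0]])

```text
time_s: 8.15
ee_pos: [0.5319, -0.1779, 0.187]
eef_rot: [-3.14, 0.002, -3.007]
force: [9.2, -6.1, -0.6]
grip_width: 0.0357
grip_force: 58.0
```

```bash
cat > g.py <<'E'
from h import *
o=ctrl.get_obs();print(o["time_s"],o["ee_pos"].round(4),o["force"].round(1))
p,d,K,T=cam("scene"); X=cloud(d,K,T);h=cv2.cvtColor(p,cv2.COLOR_RGB2HSV)
m=(d>0)&((h[...,0]<8)|(h[...,0]>172))&(h[...,1]>140)&(X[...,1]<-.1)&(X[...,2]>.1)
print(m.sum(),np.percentile(X[m],[2,50,98],axis=0).round(4))
cv2.imwrite("pics/g%d.png"%(o["time_s"]*100),cv2.resize(cv2.cvtColor(p,cv2.COLOR_RGB2BGR)[140:340,250:450],None,fx=3,fy=3,interpolation=2))
E
python3 g.py
```

```text
8.15 [ 0.5319 -0.1779  0.187 ] [ 9.2 -6.1 -0.6]
335 [[ 0.5154 -0.1965  0.1974]
 [ 0.523  -0.1792  0.2113]
 [ 0.5366 -0.1634  0.2161]]
```

move_arm(targets=[[-1,-0.04,0,-0.09,0,0,0],[-1,-0.08,0,-0.17,0,0,0],[-1,-0.12,0,-0.26,0,0,0],[-1,-0.17,0,-0.34,0,0,0],[-1,-0.21,0,-0.42,0,0,0],[-1,-0.26,0,-0.51,0,0,0],[-1,-0.31,0,-0.59,0,0,0],[-1,-0.36,0,-0.67,0,0,0],[-1,-0.42,0,-0.75,0,0,0],[-1,-0.48,0,-0.82,0,0,0],[-1,-0.53,0,-0.89,0,0,0],[-1,-0.58,0,-0.96,0,0,0]])

```text
time_s: 9.4
ee_pos: [0.5601, -0.1741, 0.2339]
eef_rot: [-3.14, -0.0, -3.007]
force: [8.5, -8.7, -7.7]
grip_width: 0.0354
grip_force: 58.0
```

```bash
python3 g.py
```

```text
9.4 [ 0.5601 -0.1741  0.2339] [ 8.5 -8.7 -7.7]
376 [[ 0.5428 -0.193   0.2429]
 [ 0.5498 -0.1771  0.2578]
 [ 0.5628 -0.1599  0.2629]]
```

move_arm(targets=[[-1,-0.02,0,-0.04,0,0,0],[-1,-0.04,0,-0.08,0,0,0],[-1,-0.06,0,-0.12,0,0,0],[-1,-0.06,0,-0.15,0,0,0],[-1,-0.06,0,-0.15,0,0,0],[-1,-0.06,0,-0.15,0,0,0]])

```text
time_s: 10.05
ee_pos: [0.5633, -0.1736, 0.2386]
eef_rot: [-3.141, -0.002, -3.007]
force: [19.3, -10.7, -26.7]
grip_width: 0.0353
grip_force: 58.0
```

```bash
python3 g.py
```

```text
10.05 [ 0.5633 -0.1736  0.2386] [ 19.3 -10.7 -26.7]
377 [[ 0.5461 -0.1924  0.2463]
 [ 0.5533 -0.1768  0.2618]
 [ 0.5673 -0.1586  0.2674]]
```

The lever is at the home stop: the grip top is at 0.267, as at the start, and the stop resists the pull. I'll relax the pull a little, open and lift away.

move_arm(targets=[[-1,0.03,0,0.06,0,0,0],[-1,0.03,0,0.06,0,0,0],[1,0.03,0,0.06,0,0,0],[1,0.03,0,0.06,0,0,0],[1,0.03,0,0.06,0,0,0],[1,0.03,0,0.06,0,0,0],[1,0.03,0,0.06,0,0,0],[1,0.03,0,0.06,0,0,0],[1,0.03,0,0.06,0,0,0],[1,0.03,0,0.06,0,0,0]])

```text
time_s: 11.1
ee_pos: [0.5613, -0.1731, 0.239]
eef_rot: [-3.142, 0.0, -3.006]
force: [0.3, 0.5, -0.0]
grip_width: 0.0932
grip_force: 0.0
```

move_arm(targets=[[1,0,0,-0.3,0,0,0],[1,0,0,-0.7,0,0,0],[1,0,0,-1.2,0,0,0],[1,0,0,-1.8,0,0,0],[1,0.7,0,-2.4,0,0,0],[1,1.5,0,-2.4,0,0,0],[1,2.3,0,-2.4,0,0,0],[1,2.3,0,-2.4,0,0,0],[1,2.3,0,-2.4,0,0,0],[1,2.3,0,-2.4,0,0,0]])

```text
time_s: 12.1
ee_pos: [0.448, -0.1886, 0.3588]
eef_rot: [3.141, -0.0, -3.006]
force: [0.2, -0.6, -0.2]
grip_width: 0.0938
grip_force: 0.0
```

```bash
python3 g.py; ls pics
```

```text
12.1 [ 0.448  -0.1886  0.3588] [ 0.2 -0.6 -0.2]
535 [[ 0.5464 -0.1924  0.2436]
 [ 0.5568 -0.1837  0.2608]
 [ 0.5738 -0.1607  0.2674]]
crop.png
g1005.png
g1210.png
g815.png
g940.png
s2.png
scene.png
top.png
w1.png
```

View pics/g1210.png

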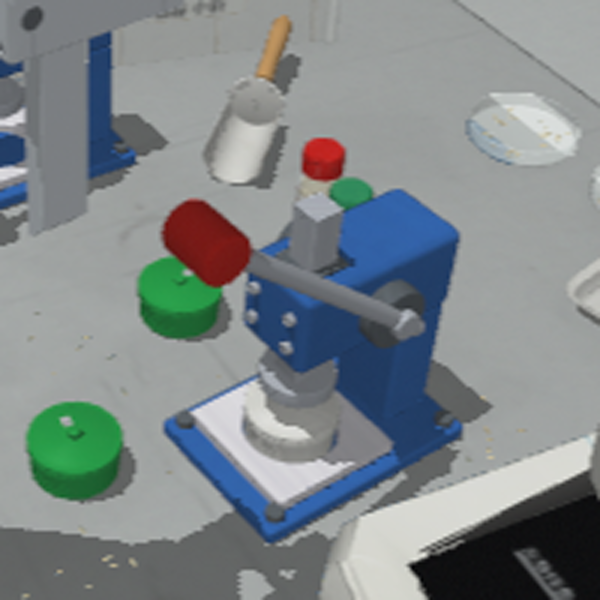

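The lever is back up, with the red grip at (205,240) in the crop. The gripper is clear, and the dish at (290,420) sits lower, with a gap now under the ram. I'm handing in.

```bash
python3 -c "
from station import ctrl
print(ctrl.hand_in())"
```

```text
the job is handed in; nothing more can be done
None
```

I pulled the red-grip press's lever to its lower stop to seat the lid, eased it back up to the home stop, let go without touching the empty press, and handed in with about 26 s to spare; no verdict came back.

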